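# Put the impact sockets back in the socket organiser

### The job

Put the four impact sockets away: move them one by one from the wooden block to the socket organiser and stand each one, mouth up as it is now, in the cup whose rim has its colour, the one bored for its size. Lower every socket right down onto the floor of its cup, do not drop it in or knock one over, and leave the oil can and the glue bottle standing where they are.

Things in the scene. Friction and masses are not known exactly. Their poses are not given: they have to be found in the camera images.
- socket_yellow: Loose deep impact socket, smallest of four: dark steel, 22 mm wide, 80 mm tall, hex mouth up, up to 0.55 kg. Grip its yellow sleeve, 25 mm wide, 34 to 74 mm above the foot. Origin: centre of the foot, z up. Starts in a well (53 mm wide, 10 mm deep) of a fixed wooden block 292 x 70 x 26 mm, foot 16 mm above the bench; four wells 72 mm apart in a row, free to either side across it.
- socket_red: Loose deep impact socket, second smallest of four: dark steel, 30 mm wide, 80 mm tall, hex mouth up, up to 0.55 kg. Grip its red sleeve, 33 mm wide, 34 to 74 mm above the foot. Origin: centre of the foot, z up. Starts in a well (53 mm wide, 10 mm deep) of a fixed wooden block 292 x 70 x 26 mm, foot 16 mm above the bench; four wells 72 mm apart in a row, free to either side across it.
- socket_blue: Loose deep impact socket, second largest of four: dark steel, 38 mm wide, 80 mm tall, hex mouth up, up to 0.55 kg. Grip its blue sleeve, 41 mm wide, 34 to 74 mm above the foot. Origin: centre of the foot, z up. Starts in a well (53 mm wide, 10 mm deep) of a fixed wooden block 292 x 70 x 26 mm, foot 16 mm above the bench; four wells 72 mm apart in a row, free to either side across it.
- socket_green: Loose deep impact socket, largest of four: dark steel, 46 mm wide, 80 mm tall, hex mouth up, up to 0.55 kg. Grip its green sleeve, 49 mm wide, 34 to 74 mm above the foot. Origin: centre of the foot, z up. Starts in a well (53 mm wide, 10 mm deep) of a fixed wooden block 292 x 70 x 26 mm, foot 16 mm above the bench; four wells 72 mm apart in a row, free to either side across it.
- cup_yellow: Dark grey round cup with yellow rim, for the yellow socket: bore 28 mm, flaring in its top 8 mm to a 38 mm mouth; 66 mm square foot. One of four in a row 72 mm apart on the organiser's black baseplate, all fixed. Origin: centre of its underside, 4 mm above the bench, z up, x across the row, y along it. Inner floor, where the socket's foot rests, 8 mm above the origin, rim 36 mm.
- cup_red: Dark grey round cup with red rim, for the red socket: bore 36 mm, flaring in its top 8 mm to a 46 mm mouth; 66 mm square foot. One of four in a row 72 mm apart on the organiser's black baseplate, all fixed. Origin: centre of its underside, 4 mm above the bench, z up, x across the row, y along it. Inner floor, where the socket's foot rests, 8 mm above the origin, rim 36 mm.
- cup_blue: Dark grey round cup with blue rim, for the blue socket: bore 44 mm, flaring in its top 8 mm to a 54 mm mouth; 66 mm square foot. One of four in a row 72 mm apart on the organiser's black baseplate, all fixed. Origin: centre of its underside, 4 mm above the bench, z up, x across the row, y along it. Inner floor, where the socket's foot rests, 8 mm above the origin, rim 36 mm.
- cup_green: Dark grey round cup with green rim, for the green socket: bore 52 mm, flaring in its top 8 mm to a 62 mm mouth; 66 mm square foot. One of four in a row 72 mm apart on the organiser's black baseplate, all fixed. Origin: centre of its underside, 4 mm above the bench, z up, x across the row, y along it. Inner floor, where the socket's foot rests, 8 mm above the origin, rim 36 mm.
- oil_can: Bystander: galvanised pump oil can with a thin bent spout, 80 mm wide, 152 mm tall, standing loose on the bench beside the left (+y) end of the wooden block. Origin: centre of its underside.
- glue_bottle: Bystander: cream glue bottle with an orange label and nozzle, 64 mm wide, 155 mm tall, standing loose on the bench beside the right (-y) end of the organiser. Origin: centre of its underside.
There are look-alikes about, which are no part of the job. What is shaped like the socket_red but white is not meant.

How it is judged:
By the outcome, as a careful person would: the job done as asked, in the order asked, and still so for the second after the job is handed in, with the robot touching nothing.
It also fails if it takes over 96 s, if anything falls off the work surface, if the arm or the gripper's body presses on something with over 40 N, if the wrist force passes 120 N, or if a joint passes its speed limit or range.

### The arm

A 6-joint arm with a two-finger parallel gripper is mounted at the origin on a cart in front of the work surface, level with it; the furniture and walls round the work are solid. World frame = base frame: x ahead of the robot, y to its left, z up, the work surface at z = 0. Lengths are in m, angles in degrees, forces in N, time in s.
With the tool pointing down it reaches from about 0.25 to 0.775 m from the base axis. Payload 4 kg.
Tool frame: the origin (TCP) lies between the finger pads; the fingertips stand 14 mm ahead of it and the grasp point (between the pads) lies 5 mm behind it (env.tips_ahead is the distance from the TCP to the fingertips, in m); z points along the fingers, y is the line along which they close (so a half turn about z gives the same grasp; the last joint's range is limited). The gripper opens to 85 mm and grips with 20 to 120 N. Pads are 22 mm wide; open, the fingers measure 114 mm over their backs; the gripper's body (76 mm by 85 mm) begins 54 mm behind the grasp point. The pads swing forward as they close: fully open they stand 13 mm farther back than shut.
Start: joints at [60.9, 4.996, 78.535, -0, 96.463, -5.907], TCP at [0.217, 0.506, 0.245] pointing down, gripper open.
Joint ranges: [-177.83, 177.83], [-43.37, 116.18], [15.69, 146.23], [-61.86, 241.86], [9.47, 152.12], [-147.06, 147.06]. Speed limits (degrees/s): [159.86, 159.86, 180, 180, 180, 180].

### API

Orientations are given as a 3x3 rotation matrix whose columns are the frame's x, y, z axes.
In Python, from workcell import env gives the robot as it stands. The module is installed in compiled form; this text tells all that it offers.
- The arm moves only by the tool play_rows, never from a script. Its arguments are lists of equal length, an entry for each row: "hand": the opening, from -1 (shut) to 1 (fully open); "xyz": the shift along the tool's x, y, z as a fraction of full scale, a list of three; "angular": the turn, a rotation vector about the tool's x, y, z as a fraction of full scale, a list of three. A call has 1 to 12 rows; each row shifts and turns the commanded pose from where the row before left it, along the tool's axes as they then stand; what a row does not reach is not made up. Full scale, the value 1, is 0.03 m for a shift and 6 degrees for a turn. A row lasts 1/10 s, in which the tool goes at most 50 mm and 8.59 degrees, less where a joint would pass 70% of its speed; a pose out of reach is approached as far as the arm can. A call with a number of a shift or a turn outside -1 to 1 is refused whole. A call with a gripper value outside its range is refused whole. The fingers move at their own pace and stop on an object; "grip_force" is the grip in N (left out, the last holds). Time passes only in rows, so rows that do not move let the fingers close. It gives the time, the measured TCP pose, the force, the opening and the grip force at its end, in the units of the state.
- env.get_obs(): the state, without advancing time (a new reading comes with each control period).
- env.capture(name): name is "side" or "top" or "wrist"; returns a dict with "img" (384x512x3 uint8, blue, green, red), "depth" (384x512 float32, m along the optical axis (not along the pixel's ray), 0 where there is no reading), "intrinsics" (3x3 intrinsics, pixels), "view" (4x4, takes a point from world to camera coordinates). Camera axes: x right, y down, z forward; pixel columns grow to the right and rows downward; lengths in m; the calibration is good to about 2 mm. The wrist camera is an equidistant fisheye: a pixel r from the principal point sees the ray r / f radians off the axis. A picture is of the moment at which its call begins.
- env.close_job(): hands the job in; it is judged then, once.
Trained networks look in a picture, given as the dict that the camera call returned (one of the last four; its "shot" number tells which), for a name from the list of things; names that differ only in an ending like _2 or _b are one class to them, and where a whole thing is asked for, a point or a joint stands for the part that bears it (a point fixed in the world has none). Each returns a list of dicts, best first, with "p" (0 to 1); they miss things now and then, are a little off and sometimes report something else, mostly with a low value. They report only what shows in the picture. A call takes as long as a camera call. They do not tell look-alikes from the thing itself.
- env.look_for(name, picture): "bbox" ([left, top, right, bottom] in pixels, round what is visible of it).
- env.pinpoint(name, picture): "uv" ([column, row] in pixels: a listed point, or the origin of a listed thing).
The state is a dict: "time_s": time; "qpos": joint angles; "joint_vel": joint speeds; "joint_efforts": joint torques, N m; "position": TCP position; "orientation": TCP orientation; "wrist_force": force on the tool from outside, world axes, zero at the start; "wrist_torque": the same for the moment, N m; "grip_width": opening from 0.0 (shut) to 1.0 (fully open); "grasp_force": force on a finger pad.
Only numpy, scipy, OpenCV 4.12 (cv2) and the standard library are available. Lean on these libraries where they do the work, as an engineer would, in place of code of your own. Each camera call takes 0.05 s, during which the arm holds its last target. There are 200 camera calls.

## Working session

There is one attempt and no reset: what is moved stays moved. The work goes in short steps, Python scripts to look and compute and a tool call to move; the robot and the scene stay as the last step left them, time stands still between calls to the robot, and variables do not carry over. Pictures are saved under pics/ and viewed, at most 14 in all, crops included, and the job is handed in when it is done.

Besides the shell and the picture viewer there is one more tool, called by a JSON object that holds its "fn" and its "kwargs", one argument or row to a line. play_rows: Moves the arm, as the interface text tells. Its arguments: {"type":"object","properties":{"hand":{"type":"array","items":{"type":"number"}},"xyz":{"type":"array","items":{"type":"array","items":{"type":"number","minimum":-1,"maximum":1}}},"angular":{"type":"array","items":{"type":"array","items":{"type":"number","minimum":-1,"maximum":1}}},"grip_force":{"type":"number"}},"required":["hand","xyz","angular"]}

```bash
mkdir -p pics; cat > h.py <<'E'
import numpy as np, cv2
from workcell import env
names=['socket_yellow','socket_red','socket_blue','socket_green','cup_yellow','cup_red','cup_blue','cup_green','oil_can','glue_bottle']
def w(c,u,v,z=None):
    K=c['intrinsics'];V=c['view'];R=V[:3,:3];t=V[:3,3]
    o=-R.T@t; d=R.T@np.array([(u-K[0,2])/K[0,0],(v-K[1,2])/K[1,1],1])
    if z is None: return o+d*c['depth'][int(round(v)),int(round(u))]
    return o+d*(z-o[2])/d[2]
E
python3 - <<'E'
from h import *
o=env.get_obs();print(o['position'],o['orientation'],o['wrist_force'])
for n in ['top','side']:
    c=env.capture(n);cv2.imwrite(f'pics/{n}0.png',c['img']);print(n,c['view'].round(3).tolist(),c['intrinsics'].tolist())
    for k in names:
        z=0.016 if 'socket' in k else .004 if 'cup' in k else 0
        for r in env.pinpoint(k,c)[:2]: print(k,round(r['p'],2),np.round(r['uv'],1),w(c,*r['uv'],z).round(4))
E
```

```text
[0.21640035 0.50512319 0.24411313] [[-9.19170662e-01  3.93857976e-01 -1.09066400e-03]
 [ 3.93859425e-01  9.19168535e-01 -1.98931766e-03]
 [ 2.18995405e-04 -2.25809073e-03 -9.99997427e-01]] [ 0.4266036  -0.2976185   0.24229523]
top [[-0.014, -1.0, -0.001, 0.012], [-0.993, 0.014, -0.121, 0.526], [0.121, -0.0, -0.993, 0.817], [0.0, 0.0, 0.0, 1.0]] [[367.0310301475363, 0.0, 260.9505248883173], [0.0, 367.0310301475363, 192.29890649207306], [0.0, 0.0, 1.0]]
socket_yellow 0.48 [254.9 227.3] [0.4466 0.0199 0.016 ]
socket_red 0.85 [174.5 167.6] [0.5905 0.2094 0.016 ]
socket_red 0.58 [323.6 209.8] [ 0.4852 -0.1415  0.016 ]
socket_blue 0.64 [189.7 221.6] [0.4619 0.172  0.016 ]
socket_green 0.58 [281.2 227.7] [ 0.4448 -0.0414  0.016 ]
cup_yellow 0.69 [315.8 155.8] [ 0.6171 -0.1292  0.004 ]
cup_red 0.97 [284.7 158. ] [ 0.6128 -0.0539  0.004 ]
cup_blue 0.74 [256.6 164.1] [0.5987 0.0142 0.004 ]
cup_blue 0.73 [280.9 231. ] [ 0.4374 -0.0411  0.004 ]
cup_green 0.59 [223.8 164.7] [0.5983 0.0934 0.004 ]
cup_green 0.25 [286.9 160. ] [ 0.6078 -0.0591  0.004 ]
glue_bottle 0.72 [353.5 152.8] [ 0.6242 -0.2217  0.    ]
side [[-0.993, -0.116, 0.023, 0.554], [-0.085, 0.573, -0.815, 0.071], [0.081, -0.811, -0.579, 0.851], [0.0, 0.0, 0.0, 1.0]] [[437.257676936994, 0.0, 258.0545128317052], [0.0, 437.257676936994, 186.73665780410818], [0.0, 0.0, 1.0]]
socket_red 0.86 [225.9 279.7] [0.5811 0.2423 0.016 ]
socket_red 0.65 [297.  163.9] [ 0.4842 -0.1177  0.016 ]
socket_blue 0.59 [299.1 255.4] [0.4681 0.1716 0.016 ]
socket_green 0.6 [319.2 184.1] [ 0.4347 -0.0458  0.016 ]
cup_yellow 0.75 [238.6 159.6] [ 0.6187 -0.1349  0.004 ]
cup_red 0.93 [237.6 178.9] [ 0.6089 -0.0568  0.004 ]
cup_blue 0.79 [234.4 200. ] [0.6037 0.0186 0.004 ]
cup_green 0.72 [230.4 219.1] [0.6017 0.0792 0.004 ]
oil_can 0.83 [294.  303.1] [0.4713 0.261  0.    ]
glue_bottle 0.78 [240.1 141.7] [ 0.6287 -0.2247  0.    ]
```

View pics/top0.png

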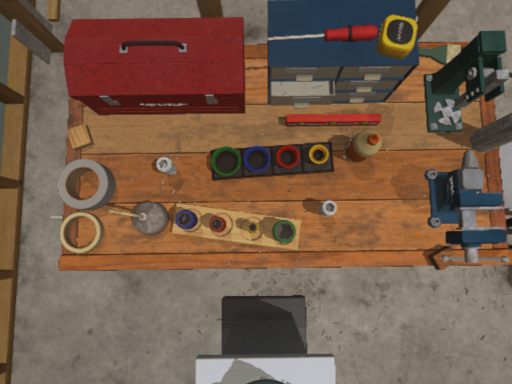

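View pics/side0.png

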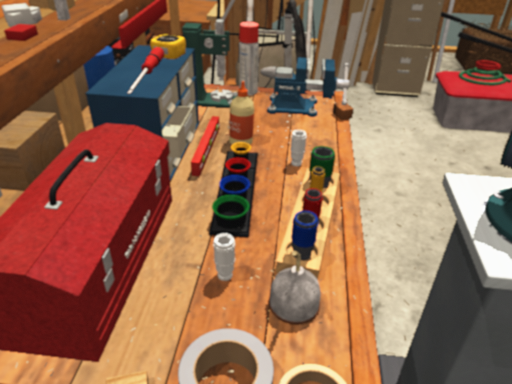

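The top view shows the block with blue (186,219), red (220,224), yellow (253,229) and green (284,231). The cups are green (226,161), blue (257,159), red (288,156) and yellow (319,154). The white look-alikes are at (165,165) and (329,208). Next I measure these precisely with depth.

```bash
cat >> h.py <<'E'
def cloud(c):
    K=c['intrinsics'];V=c['view'];d=c['depth'];v,u=np.mgrid[:384,:512]
    P=np.stack([(u-K[0,2])/K[0,0]*d,(v-K[1,2])/K[1,1]*d,d],-1)
    X=(P-V[:3,3])@V[:3,:3]; X[d<=0]=np.nan
    return X
E
python3 - <<'E'
from h import *
S=dict(blue=(.462,.172),red=(.454,.096),yellow=(.4466,.0199),green=(.4448,-.0414))
C=dict(yellow=(.617,-.129),red=(.613,-.055),blue=(.60,.016),green=(.60,.088))
R=dict(yellow=12.5,red=16.5,blue=20.5,green=24.5)
for n in ['top','side']:
    c=env.capture(n);X=cloud(c)
    for kind,D,zl,zh in [('sock',S,.082,.115),('cup',C,.034,.048)]:
        for k,p in D.items():
            q=np.array(p)
            for _ in range(3):
                m=(np.hypot(X[...,0]-q[0],X[...,1]-q[1])<.036)&(X[...,2]>zl)&(X[...,2]<zh)
                P=X[m]
                if len(P)<5: break
                (cx,cy),r=cv2.minEnclosingCircle(P[:,:2].astype(np.float32)); q=np.array([cx,cy])
            print(n,kind,k,len(P),q.round(4),round(r,4), P.mean(0).round(4) if len(P) else '')
    for k,p in [('oil',(.465,.261)),('glue',(.626,-.223))]:
        m=(np.hypot(X[...,0]-p[0],X[...,1]-p[1])<.06)
        for z in [.03,.06,.09,.105,.12,.14]:
            P=X[m&(abs(X[...,2]-z)<.012)]
            if len(P): print(n,k,z,P.min(0).round(3),P.max(0).round(3))
E
```

```text
top sock blue 204 [0.4647 0.1698] 0.0206 [0.4644 0.1686 0.0925]
top sock red 130 [0.4529 0.1008] 0.0167 [0.4527 0.1002 0.0919]
top sock yellow 81 [0.4451 0.0252] 0.0127 [0.4447 0.0251 0.0918]
top sock green 252 [ 0.4359 -0.0423] 0.0249 [ 0.4357 -0.0415  0.0929]
top cup yellow 158 [ 0.6137 -0.1292] 0.0226 [ 0.6141 -0.1302  0.0382]
top cup red 188 [ 0.6092 -0.0571] 0.0265 [ 0.6099 -0.0576  0.0382]
top cup blue 220 [0.605  0.0147] 0.0307 [0.6066 0.0145 0.0381]
top cup green 255 [0.6013 0.0863] 0.035 [0.6017 0.0869 0.0381]
top oil 0.03 [0.434 0.202 0.018] [0.508 0.292 0.042]
top oil 0.06 [0.443 0.235 0.048] [0.501 0.296 0.072]
top oil 0.09 [0.47  0.263 0.078] [0.476 0.27  0.102]
top oil 0.105 [0.471 0.266 0.095] [0.477 0.28  0.116]
top oil 0.12 [0.471 0.272 0.109] [0.478 0.293 0.131]
top oil 0.14 [0.474 0.286 0.128] [0.483 0.31  0.152]
top glue 0.03 [ 0.598 -0.238  0.018] [ 0.655 -0.194  0.042]
top glue 0.06 [ 0.597 -0.245  0.049] [ 0.651 -0.192  0.072]
top glue 0.09 [ 0.597 -0.255  0.078] [ 0.65  -0.199  0.102]
top glue 0.105 [ 0.599 -0.255  0.093] [ 0.651 -0.201  0.117]
top glue 0.12 [
[... 630 characters left out ...]
 0.039 ]
side oil 0.03 [0.434 0.201 0.018] [0.508 0.302 0.042]
side oil 0.06 [0.439 0.237 0.048] [0.504 0.295 0.072]
side oil 0.09 [0.468 0.263 0.078] [0.475 0.27  0.1  ]
side oil 0.105 [0.469 0.267 0.093] [0.474 0.279 0.116]
side oil 0.12 [0.47  0.274 0.108] [0.476 0.291 0.132]
side oil 0.14 [0.472 0.287 0.129] [0.482 0.31  0.151]
side glue 0.03 [ 0.597 -0.228  0.018] [ 0.652 -0.196  0.042]
side glue 0.06 [ 0.596 -0.231  0.048] [ 0.655 -0.194  0.072]
side glue 0.09 [ 0.596 -0.235  0.078] [ 0.653 -0.199  0.102]
side glue 0.105 [ 0.598 -0.244  0.093] [ 0.651 -0.202  0.117]
side glue 0.12 [ 0.603 -0.236  0.108] [ 0.646 -0.207  0.132]
side glue 0.14 [ 0.613 -0.239  0.128] [ 0.635 -0.22   0.152]
```

{"fn": "play_rows", "kwargs": {
  "hand": [1, 1, 1, 1, 1, 1, 1, 1, 1, 1, 1, 1],
  "xyz": [
    [0, 0, 0],
    [0, 0, 0],
    [0, 0, 0],
    [0, 0, 0],
    [0, 0, 0],
    [0, 0, 0],
    [0, 0, 0],
    [0, 0, 0],
    [0, 0, 0],
    [0, 0, 0],
    [0, 0, 0],
    [0, 0, 0]
  ],
  "angular": [
    [0, 0, 1],
    [0, 0, 1],
    [0, 0, 1],
    [0, 0, 1],
    [0, 0, 1],
    [0, 0, 1],
    [0, 0, 1],
    [0, 0, 1],
    [0, 0, 1],
    [0, 0, 1],
    [0, 0, 1],
    [0, 0, 0.13]
  ]
}}

```text
time_s: 2.4
position: [0.2166, 0.5056, 0.2453]
orientation: [[0.0, 1.0, 0.0], [1.0, -0.0, 0.0], [0.0, 0.0, -1.0]]
wrist_force: [-0.4, 0.8, -0.5]
grip_width: 0.995
grasp_force: 0.0
```

{"fn": "play_rows", "kwargs": {
  "hand": [1, 1, 1, 1, 1, 1, 1, 1, 1, 1, 1, 1],
  "xyz": [
    [-0.89, 0.42, 0.08],
    [-0.89, 0.42, 0.08],
    [-0.89, 0.42, 0.08],
    [-0.89, 0.42, 0.08],
    [-0.89, 0.42, 0.08],
    [-0.89, 0.42, 0.08],
    [-0.89, 0.42, 0.08],
    [-0.89, 0.42, 0.08],
    [-0.89, 0.42, 0.08],
    [-0.89, 0.42, 0.08],
    [-0.89, 0.42, 0.08],
    [-0.89, 0.42, 0.08]
  ],
  "angular": [
    [0, 0, 0],
    [0, 0, 0],
    [0, 0, 0],
    [0, 0, 0],
    [0, 0, 0],
    [0, 0, 0],
    [0, 0, 0],
    [0, 0, 0],
    [0, 0, 0],
    [0, 0, 0],
    [0, 0, 0],
    [0, 0, 0]
  ],
  "grip_force": 60
}}

```text
time_s: 3.6
position: [0.3683, 0.1841, 0.2167]
orientation: [[-0.003, 1.0, 0.001], [1.0, 0.003, 0.0], [0.0, 0.001, -1.0]]
wrist_force: [0.6, -0.4, 0.6]
grip_width: 1.001
grasp_force: 0.0
```

{"fn": "play_rows", "kwargs": {
  "hand": [1, 1, 1, 1, 1, 1, 1, 1],
  "xyz": [
    [-0.89, 0.42, 0.08],
    [-0.89, 0.42, 0.08],
    [-0.89, 0.42, 0.08],
    [-0.89, 0.42, 0.08],
    [-0.89, 0.42, 0.08],
    [-0.89, 0.42, 0.08],
    [0, 0, 0],
    [0, 0, 0]
  ],
  "angular": [
    [0, 0, 0],
    [0, 0, 0],
    [0, 0, 0],
    [0, 0, 0],
    [0, 0, 0],
    [0, 0, 0],
    [0, 0, 0],
    [0, 0, 0]
  ]
}}

```text
time_s: 4.4
position: [0.4436, 0.0248, 0.202]
orientation: [[-0.0, 1.0, -0.001], [1.0, 0.0, 0.001], [0.001, -0.001, -1.0]]
wrist_force: [0.5, 0.1, -0.0]
grip_width: 0.999
grasp_force: 0.0
```

```bash
python3 - <<'E'
from h import *
o=env.get_obs();print(o['position'].round(4),o['qpos'])
c=env.capture('wrist');cv2.imwrite('pics/w1.png',c['img']);print(c['view'].round(3).tolist(),c['intrinsics'].tolist())
E
```

```text
[0.4436 0.0248 0.202 ] [-4.13986558e+00 -7.93015785e+00  9.60822803e+01  3.76935406e-02
  9.18857923e+01 -4.14994663e+00]
[[1.0, 0.001, -0.001, -0.443], [0.001, -0.954, 0.3, -0.004], [-0.001, -0.3, -0.954, 0.347], [0.0, 0.0, 0.0, 1.0]] [[297.3186396354542, 0.0, 252.01483307518157], [0.0, 297.3186396354542, 191.22521526011263], [0.0, 0.0, 1.0]]
```

View pics/w1.png

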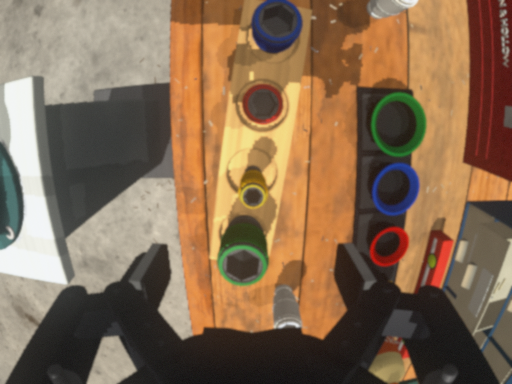

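The wrist view shows yellow (253,196) midway between the open fingers (150 and 352). I go down and grip.

{"fn": "play_rows", "kwargs": {
  "hand": [1, 1, 1, 1, 1, 1, 1, 1, -1, -1, -1, -1],
  "xyz": [
    [0, 0.03, 0.8],
    [0, 0, 0.8],
    [0, 0, 0.8],
    [0, 0, 0.8],
    [0, 0, 0.7],
    [0, 0, 0.4],
    [0, 0, 0.17],
    [0, 0, 0],
    [0, 0, 0],
    [0, 0, 0],
    [0, 0, 0],
    [0, 0, 0]
  ],
  "angular": [
    [0, 0, 0],
    [0, 0, 0],
    [0, 0, 0],
    [0, 0, 0],
    [0, 0, 0],
    [0, 0, 0],
    [0, 0, 0],
    [0, 0, 0],
    [0, 0, 0],
    [0, 0, 0],
    [0, 0, 0],
    [0, 0, 0]
  ],
  "grip_force": 60
}}

```text
time_s: 5.65
position: [0.4449, 0.025, 0.0686]
orientation: [[-0.0, 1.0, 0.001], [1.0, 0.0, -0.0], [-0.0, 0.001, -1.0]]
wrist_force: [-0.8, 0.1, 0.3]
grip_width: 0.331
grasp_force: 0.0
```

{"fn": "play_rows", "kwargs": {
  "hand": [-1, -1, -1, -1, -1, -1],
  "xyz": [
    [0, 0, 0],
    [0, 0, 0],
    [0, 0, 0],
    [0, 0, 0],
    [0, 0, 0],
    [0, 0, 0]
  ],
  "angular": [
    [0, 0, 0],
    [0, 0, 0],
    [0, 0, 0],
    [0, 0, 0],
    [0, 0, 0],
    [0, 0, 0]
  ]
}}

```text
time_s: 6.25
position: [0.4449, 0.025, 0.0686]
orientation: [[-0.0, 1.0, 0.001], [1.0, 0.0, -0.0], [-0.0, 0.001, -1.0]]
wrist_force: [-1.1, 0.2, 5.7]
grip_width: 0.277
grasp_force: 59.0
```

{"fn": "play_rows", "kwargs": {
  "hand": [-1, -1, -1, -1, -1, -1, -1, -1, -1, -1, -1, -1],
  "xyz": [
    [0, 0, -0.3],
    [0, 0, -0.6],
    [0, 0, -0.8],
    [0, 0, -0.8],
    [0, 0, -0.7],
    [-0.3, 0.33, -0.1],
    [-0.8, 0.88, 0],
    [-0.9, 0.97, 0],
    [-0.9, 0.97, 0],
    [-0.9, 0.97, 0],
    [-0.9, 0.97, 0],
    [-0.47, 0.51, 0]
  ],
  "angular": [
    [0, 0, 0],
    [0, 0, 0],
    [0, 0, 0],
    [0, 0, 0],
    [0, 0, 0],
    [0, 0, 0],
    [0, 0, 0],
    [0, 0, 0],
    [0, 0, 0],
    [0, 0, 0],
    [0, 0, 0],
    [0, 0, 0]
  ]
}}

```text
time_s: 7.45
position: [0.6139, -0.1331, 0.1641]
orientation: [[0.002, 1.0, -0.002], [1.0, -0.002, -0.0], [-0.0, -0.002, -1.0]]
wrist_force: [0.7, 0.4, -0.1]
grip_width: 0.276
grasp_force: 59.0
```

{"fn": "play_rows", "kwargs": {
  "hand": [-1, -1],
  "xyz": [
    [0, 0, 0],
    [0, 0, 0]
  ],
  "angular": [
    [0, 0, 0],
    [0, 0, 0]
  ]
}}

```text
time_s: 7.65
position: [0.612, -0.1303, 0.1648]
orientation: [[0.0, 1.0, -0.004], [1.0, -0.0, 0.001], [0.001, -0.004, -1.0]]
wrist_force: [-0.5, 0.3, -2.2]
grip_width: 0.277
grasp_force: 59.1
```

```bash
python3 - <<'E'
from h import *
o=env.get_obs();print(o['position'].round(4),o['orientation'].round(3).tolist(),o['wrist_force'],o['grip_width'])
c=env.capture('side');cv2.imwrite('pics/s1.png',cv2.resize(c['img'][50:280,130:380],None,fx=2.4,fy=2.4))
E
```

```text
[ 0.612  -0.1303  0.1648] [[0.0, 1.0, -0.004], [1.0, -0.0, 0.001], [0.001, -0.004, -1.0]] [-0.46609785  0.25962494 -2.23375543] 0.277392394717445
```

View pics/s1.png

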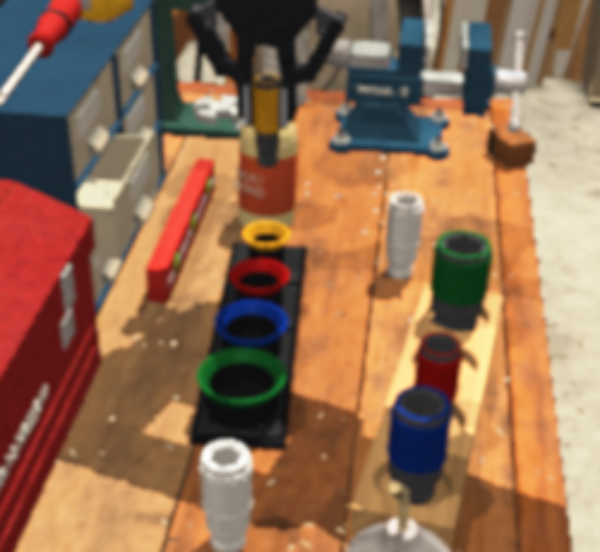

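Yellow hangs upright over its cup (at 267,100, cup at 267,237 in the crop). I lower it.

{"fn": "play_rows", "kwargs": {
  "hand": [-1, -1, -1, -1, -1, -1, -1, -1, -1, -1, -1],
  "xyz": [
    [0, 0.03, 0.4],
    [0, 0, 0.7],
    [0, 0, 0.7],
    [0, 0, 0.4],
    [0, 0, 0.3],
    [0, 0, 0.3],
    [0, 0, 0.25],
    [0, 0, 0.15],
    [0, 0, 0.1],
    [0, 0, 0.04],
    [0, 0, 0]
  ],
  "angular": [
    [0, 0, 0],
    [0, 0, 0],
    [0, 0, 0],
    [0, 0, 0],
    [0, 0, 0],
    [0, 0, 0],
    [0, 0, 0],
    [0, 0, 0],
    [0, 0, 0],
    [0, 0, 0],
    [0, 0, 0]
  ]
}}

```text
time_s: 8.8
position: [0.6137, -0.13, 0.067]
orientation: [[-0.0, 1.0, 0.001], [1.0, 0.0, -0.0], [-0.0, 0.001, -1.0]]
wrist_force: [0.1, -0.0, -1.2]
grip_width: 0.274
grasp_force: 59.0
```

{"fn": "play_rows", "kwargs": {
  "hand": [-1, -1, -1, -1, -1],
  "xyz": [
    [0, 0, 0.04],
    [0, 0, 0.03],
    [0, 0, 0.02],
    [0, 0, 0],
    [0, 0, 0]
  ],
  "angular": [
    [0, 0, 0],
    [0, 0, 0],
    [0, 0, 0],
    [0, 0, 0],
    [0, 0, 0]
  ]
}}

```text
time_s: 9.3
position: [0.6137, -0.13, 0.0647]
orientation: [[-0.0, 1.0, 0.001], [1.0, 0.0, -0.0], [-0.0, 0.001, -1.0]]
wrist_force: [-0.4, -0.2, 1.9]
grip_width: 0.274
grasp_force: 59.2
```

{"fn": "play_rows", "kwargs": {
  "hand": [0, 1, 1, 1, 1, 1, 1, 1, 1, 1, 1, 1],
  "xyz": [
    [0, 0, 0],
    [0, 0, 0],
    [0, 0, 0],
    [0, 0, 0],
    [0, 0, 0],
    [0, 0, -0.3],
    [0, 0, -0.7],
    [0, 0, -0.9],
    [0, 0, -0.9],
    [0, 0, -0.7],
    [0.2, -0.14, 0],
    [0.5, -0.35, 0]
  ],
  "angular": [
    [0, 0, 0],
    [0, 0, 0],
    [0, 0, 0],
    [0, 0, 0],
    [0, 0, 0],
    [0, 0, 0],
    [0, 0, 0],
    [0, 0, 0],
    [0, 0, 0],
    [0, 0, 0],
    [0, 0, 0],
    [0, 0, 0]
  ]
}}

```text
time_s: 10.5
position: [0.5991, -0.1094, 0.1696]
orientation: [[0.001, 1.0, 0.002], [1.0, -0.001, -0.001], [-0.001, 0.002, -1.0]]
wrist_force: [-0.2, 2.0, -0.9]
grip_width: 0.998
grasp_force: 0.0
```

{"fn": "play_rows", "kwargs": {
  "hand": [1, 1, 1, 1, 1, 1, 1, 1, 1, 1, 1],
  "xyz": [
    [0.95, -0.66, 0],
    [0.95, -0.66, 0],
    [0.95, -0.66, 0],
    [0.95, -0.66, 0],
    [0.95, -0.66, 0],
    [0.95, -0.66, 0],
    [0.8, -0.58, 0],
    [0.4, -0.29, 0],
    [0.09, -0.05, 0],
    [0, 0, 0],
    [0, 0, 0]
  ],
  "angular": [
    [0, 0, 0],
    [0, 0, 0],
    [0, 0, 0],
    [0, 0, 0],
    [0, 0, 0],
    [0, 0, 0],
    [0, 0, 0],
    [0, 0, 0],
    [0, 0, 0],
    [0, 0, 0],
    [0, 0, 0]
  ]
}}

```text
time_s: 11.6
position: [0.4529, 0.0999, 0.1689]
orientation: [[0.001, 1.0, 0.0], [1.0, -0.001, -0.001], [-0.001, 0.0, -1.0]]
wrist_force: [-0.7, 1.1, 0.7]
grip_width: 0.999
grasp_force: 0.0
```

```bash
python3 - <<'E'
from h import *
X=cloud(env.capture('side'))
def m(q,zl,zh):
    P=X[(np.hypot(X[...,0]-q[0],X[...,1]-q[1])<.03)&(X[...,2]>zl)&(X[...,2]<zh)]
    return len(P),P.mean(0).round(4),P[:,2].max().round(4)
print('yellow in cup',m((.613,-.130),.07,.12)); print('red',m((.4527,.1006),.08,.11))
print(env.get_obs()['position'].round(4))
E
```

```text
yellow in cup (143, array([ 0.6127, -0.1265,  0.0841]), np.float64(0.0941))
red (294, array([0.4525, 0.1029, 0.0905]), np.float64(0.0985))
[0.453  0.0998 0.1689]
```

{"fn": "play_rows", "kwargs": {
  "hand": [1, 1, 1, 1, 1, 1, 1, -1, -1, -1, -1, -1],
  "xyz": [
    [0.02, 0, 0.5],
    [0, 0, 0.8],
    [0, 0, 0.8],
    [0, 0, 0.7],
    [0, 0, 0.4],
    [0, 0, 0.15],
    [0, 0, 0],
    [0, 0, 0],
    [0, 0, 0],
    [0, 0, 0],
    [0, 0, 0],
    [0, 0, 0]
  ],
  "angular": [
    [0, 0, 0],
    [0, 0, 0],
    [0, 0, 0],
    [0, 0, 0],
    [0, 0, 0],
    [0, 0, 0],
    [0, 0, 0],
    [0, 0, 0],
    [0, 0, 0],
    [0, 0, 0],
    [0, 0, 0],
    [0, 0, 0]
  ]
}}

```text
time_s: 12.85
position: [0.4528, 0.1014, 0.0695]
orientation: [[-0.001, 1.0, 0.001], [1.0, 0.001, 0.0], [0.0, 0.001, -1.0]]
wrist_force: [0.0, 0.0, 4.4]
grip_width: 0.373
grasp_force: 59.5
```

{"fn": "play_rows", "kwargs": {
  "hand": [-1, -1, -1, -1],
  "xyz": [
    [0, 0, 0],
    [0, 0, 0],
    [0, 0, 0],
    [0, 0, 0]
  ],
  "angular": [
    [0, 0, 0],
    [0, 0, 0],
    [0, 0, 0],
    [0, 0, 0]
  ]
}}

```text
time_s: 13.25
position: [0.4527, 0.1014, 0.0695]
orientation: [[-0.001, 1.0, 0.001], [1.0, 0.001, 0.0], [0.0, 0.001, -1.0]]
wrist_force: [-1.0, 0.1, 5.5]
grip_width: 0.372
grasp_force: 59.6
```

{"fn": "play_rows", "kwargs": {
  "hand": [-1, -1, -1, -1, -1, -1, -1, -1, -1, -1, -1, -1],
  "xyz": [
    [0, 0, -0.3],
    [0, 0, -0.6],
    [0, 0, -0.8],
    [0, 0, -0.8],
    [0, 0, -0.7],
    [-0.3, 0.3, -0.1],
    [-0.8, 0.8, 0],
    [-0.9, 0.89, 0],
    [-0.95, 0.94, 0],
    [-0.95, 0.94, 0],
    [-0.9, 0.88, 0],
    [-0.48, 0.45, 0]
  ],
  "angular": [
    [0, 0, 0],
    [0, 0, 0],
    [0, 0, 0],
    [0, 0, 0],
    [0, 0, 0],
    [0, 0, 0],
    [0, 0, 0],
    [0, 0, 0],
    [0, 0, 0],
    [0, 0, 0],
    [0, 0, 0],
    [0, 0, 0]
  ]
}}

```text
time_s: 14.45
position: [0.6096, -0.0605, 0.1648]
orientation: [[0.002, 1.0, -0.003], [1.0, -0.002, -0.001], [-0.001, -0.003, -1.0]]
wrist_force: [0.5, -0.1, -1.5]
grip_width: 0.37
grasp_force: 59.9
```

{"fn": "play_rows", "kwargs": {
  "hand": [-1, -1, -1, -1],
  "xyz": [
    [0, 0, 0],
    [0, 0, 0],
    [0, 0, 0],
    [0, 0, 0]
  ],
  "angular": [
    [0, 0, 0],
    [0, 0, 0],
    [0, 0, 0],
    [0, 0, 0]
  ]
}}

```text
time_s: 14.85
position: [0.6078, -0.0562, 0.1674]
orientation: [[-0.002, 1.0, -0.001], [1.0, 0.002, 0.0], [0.0, -0.001, -1.0]]
wrist_force: [0.2, -0.3, -2.3]
grip_width: 0.371
grasp_force: 59.9
```

{"fn": "play_rows", "kwargs": {
  "hand": [-1, -1, -1, -1, -1, -1, -1, -1, -1, -1, -1, -1],
  "xyz": [
    [-0.02, 0.04, 0.4],
    [0, 0, 0.7],
    [0, 0, 0.7],
    [0, 0, 0.4],
    [0, 0, 0.3],
    [0, 0, 0.3],
    [0, 0, 0.25],
    [0, 0, 0.15],
    [0, 0, 0.1],
    [0, 0, 0.05],
    [0, 0, 0],
    [0, 0, 0]
  ],
  "angular": [
    [0, 0, 0],
    [0, 0, 0],
    [0, 0, 0],
    [0, 0, 0],
    [0, 0, 0],
    [0, 0, 0],
    [0, 0, 0],
    [0, 0, 0],
    [0, 0, 0],
    [0, 0, 0],
    [0, 0, 0],
    [0, 0, 0]
  ]
}}

```text
time_s: 16.05
position: [0.6099, -0.0577, 0.0676]
orientation: [[-0.0, 1.0, 0.001], [1.0, 0.0, -0.0], [-0.0, 0.001, -1.0]]
wrist_force: [0.4, 0.5, -2.2]
grip_width: 0.371
grasp_force: 59.9
```

{"fn": "play_rows", "kwargs": {
  "hand": [-1, -1, -1, -1, -1],
  "xyz": [
    [0, 0, 0.03],
    [0, 0, 0.03],
    [0, 0, 0.02],
    [0, 0, 0],
    [0, 0, 0]
  ],
  "angular": [
    [0, 0, 0],
    [0, 0, 0],
    [0, 0, 0],
    [0, 0, 0],
    [0, 0, 0]
  ]
}}

```text
time_s: 16.55
position: [0.6098, -0.0577, 0.0656]
orientation: [[-0.001, 1.0, 0.001], [1.0, 0.001, -0.0], [-0.0, 0.001, -1.0]]
wrist_force: [-1.9, -0.4, 4.0]
grip_width: 0.368
grasp_force: 60.2
```

{"fn": "play_rows", "kwargs": {
  "hand": [0, 1, 1, 1, 1, 1, 1, 1, 1, 1, 1, 1],
  "xyz": [
    [0, 0, 0],
    [0, 0, 0],
    [0, 0, 0],
    [0, 0, 0],
    [0, 0, 0],
    [0, 0, -0.3],
    [0, 0, -0.7],
    [0, 0, -0.9],
    [0, 0, -0.9],
    [0, 0, -0.7],
    [0.2, -0.13, 0],
    [0.5, -0.32, 0]
  ],
  "angular": [
    [0, 0, 0],
    [0, 0, 0],
    [0, 0, 0],
    [0, 0, 0],
    [0, 0, 0],
    [0, 0, 0],
    [0, 0, 0],
    [0, 0, 0],
    [0, 0, 0],
    [0, 0, 0],
    [0, 0, 0],
    [0, 0, 0]
  ]
}}

```text
time_s: 17.75
position: [0.5961, -0.0368, 0.1699]
orientation: [[0.001, 1.0, 0.001], [1.0, -0.001, -0.0], [-0.0, 0.001, -1.0]]
wrist_force: [-0.2, 0.5, -0.1]
grip_width: 1.0
grasp_force: 0.0
```

{"fn": "play_rows", "kwargs": {
  "hand": [1, 1, 1, 1, 1, 1, 1, 1, 1, 1, 1],
  "xyz": [
    [0.95, -0.61, 0],
    [0.95, -0.61, 0],
    [0.95, -0.61, 0],
    [0.95, -0.61, 0],
    [0.95, -0.61, 0],
    [0.95, -0.6, 0],
    [0.75, -0.48, 0],
    [0.4, -0.26, 0],
    [0.03, 0, 0],
    [0, 0, 0],
    [0, 0, 0]
  ],
  "angular": [
    [0, 0, 0],
    [0, 0, 0],
    [0, 0, 0],
    [0, 0, 0],
    [0, 0, 0],
    [0, 0, 0],
    [0, 0, 0],
    [0, 0, 0],
    [0, 0, 0],
    [0, 0, 0],
    [0, 0, 0]
  ]
}}

```text
time_s: 18.85
position: [0.4647, 0.1689, 0.1693]
orientation: [[0.001, 1.0, -0.0], [1.0, -0.001, -0.001], [-0.001, -0.0, -1.0]]
wrist_force: [-0.1, 0.1, -0.0]
grip_width: 1.002
grasp_force: 0.0
```

```bash
python3 - <<'E'
from h import *
X=cloud(env.capture('side'))
def m(q,zl,zh):
    P=X[(np.hypot(X[...,0]-q[0],X[...,1]-q[1])<.03)&(X[...,2]>zl)&(X[...,2]<zh)]
    return len(P),P.mean(0).round(4),P[:,2].max().round(4)
print('y',m((.613,-.130),.07,.12));print('r',m((.609,-.058),.07,.12));print('b',m((.4645,.17),.08,.11))
print(env.get_obs()['position'].round(4))
E
```

```text
y (144, array([ 0.6126, -0.1266,  0.0838]), np.float64(0.0938))
r (242, array([ 0.6084, -0.0543,  0.0843]), np.float64(0.0949))
b (477, array([0.4638, 0.1721, 0.0909]), np.float64(0.0986))
[0.4648 0.1688 0.1694]
```

{"fn": "play_rows", "kwargs": {
  "hand": [1, 1, 1, 1, 1, 1, 1, -1, -1, -1, -1, -1],
  "xyz": [
    [0.02, 0, 0.5],
    [0, 0, 0.8],
    [0, 0, 0.8],
    [0, 0, 0.7],
    [0, 0, 0.4],
    [0, 0, 0.15],
    [0, 0, 0],
    [0, 0, 0],
    [0, 0, 0],
    [0, 0, 0],
    [0, 0, 0],
    [0, 0, 0]
  ],
  "angular": [
    [0, 0, 0],
    [0, 0, 0],
    [0, 0, 0],
    [0, 0, 0],
    [0, 0, 0],
    [0, 0, 0],
    [0, 0, 0],
    [0, 0, 0],
    [0, 0, 0],
    [0, 0, 0],
    [0, 0, 0],
    [0, 0, 0]
  ]
}}

```text
time_s: 20.1
position: [0.4647, 0.1705, 0.0703]
orientation: [[-0.001, 1.0, 0.001], [1.0, 0.001, 0.0], [0.0, 0.001, -1.0]]
wrist_force: [-2.4, 0.0, 5.2]
grip_width: 0.468
grasp_force: 60.1
```

{"fn": "play_rows", "kwargs": {
  "hand": [-1, -1, -1, -1],
  "xyz": [
    [0, 0, 0],
    [0, 0, 0],
    [0, 0, 0],
    [0, 0, 0]
  ],
  "angular": [
    [0, 0, 0],
    [0, 0, 0],
    [0, 0, 0],
    [0, 0, 0]
  ]
}}

```text
time_s: 20.5
position: [0.4647, 0.1705, 0.0703]
orientation: [[-0.001, 1.0, 0.001], [1.0, 0.001, 0.001], [0.001, 0.001, -1.0]]
wrist_force: [-2.2, -1.0, 6.0]
grip_width: 0.465
grasp_force: 60.2
```

{"fn": "play_rows", "kwargs": {
  "hand": [-1, -1, -1, -1, -1, -1, -1, -1, -1, -1, -1, -1],
  "xyz": [
    [0, 0, -0.3],
    [0, 0, -0.6],
    [0, 0, -0.8],
    [0, 0, -0.8],
    [0, 0, -0.7],
    [-0.3, 0.27, -0.1],
    [-0.8, 0.72, 0],
    [-0.9, 0.82, 0],
    [-0.9, 0.82, 0],
    [-0.9, 0.82, 0],
    [-0.9, 0.82, 0],
    [-0.47, 0.43, 0]
  ],
  "angular": [
    [0, 0, 0],
    [0, 0, 0],
    [0, 0, 0],
    [0, 0, 0],
    [0, 0, 0],
    [0, 0, 0],
    [0, 0, 0],
    [0, 0, 0],
    [0, 0, 0],
    [0, 0, 0],
    [0, 0, 0],
    [0, 0, 0]
  ]
}}

```text
time_s: 21.7
position: [0.6065, 0.0117, 0.1657]
orientation: [[0.002, 1.0, -0.002], [1.0, -0.002, -0.001], [-0.001, -0.002, -1.0]]
wrist_force: [-0.5, -0.3, -3.6]
grip_width: 0.463
grasp_force: 60.9
```

{"fn": "play_rows", "kwargs": {
  "hand": [-1, -1, -1, -1],
  "xyz": [
    [0, 0, 0],
    [0, 0, 0],
    [0, 0, 0],
    [0, 0, 0]
  ],
  "angular": [
    [0, 0, 0],
    [0, 0, 0],
    [0, 0, 0],
    [0, 0, 0]
  ]
}}

```text
time_s: 22.1
position: [0.6047, 0.016, 0.168]
orientation: [[-0.002, 1.0, -0.001], [1.0, 0.002, 0.0], [0.0, -0.001, -1.0]]
wrist_force: [0.0, -0.1, -2.5]
grip_width: 0.466
grasp_force: 61.0
```

{"fn": "play_rows", "kwargs": {
  "hand": [-1, -1, -1, -1, -1, -1, -1, -1, -1, -1, -1, -1],
  "xyz": [
    [-0.01, 0, 0.4],
    [0, 0, 0.7],
    [0, 0, 0.7],
    [0, 0, 0.4],
    [0, 0, 0.3],
    [0, 0, 0.3],
    [0, 0, 0.25],
    [0, 0, 0.15],
    [0, 0, 0.1],
    [0, 0, 0.05],
    [0, 0, 0],
    [0, 0, 0]
  ],
  "angular": [
    [0, 0, 0],
    [0, 0, 0],
    [0, 0, 0],
    [0, 0, 0],
    [0, 0, 0],
    [0, 0, 0],
    [0, 0, 0],
    [0, 0, 0],
    [0, 0, 0],
    [0, 0, 0],
    [0, 0, 0],
    [0, 0, 0]
  ]
}}

```text
time_s: 23.3
position: [0.6056, 0.0149, 0.0682]
orientation: [[-0.0, 1.0, 0.001], [1.0, 0.0, 0.0], [0.0, 0.001, -1.0]]
wrist_force: [-0.0, -0.2, -1.6]
grip_width: 0.466
grasp_force: 60.9
```

{"fn": "play_rows", "kwargs": {
  "hand": [-1, -1, -1, -1],
  "xyz": [
    [0, 0, 0.03],
    [0, 0, 0.02],
    [0, 0, 0],
    [0, 0, 0]
  ],
  "angular": [
    [0, 0, 0],
    [0, 0, 0],
    [0, 0, 0],
    [0, 0, 0]
  ]
}}

```text
time_s: 23.7
position: [0.6055, 0.0149, 0.0665]
orientation: [[-0.0, 1.0, 0.001], [1.0, 0.0, 0.0], [0.0, 0.001, -1.0]]
wrist_force: [0.3, 0.1, -1.9]
grip_width: 0.466
grasp_force: 61.0
```

{"fn": "play_rows", "kwargs": {
  "hand": [-1, -1, -1, -1],
  "xyz": [
    [0, 0, 0.02],
    [0, 0, 0.02],
    [0, 0, 0],
    [0, 0, 0]
  ],
  "angular": [
    [0, 0, 0],
    [0, 0, 0],
    [0, 0, 0],
    [0, 0, 0]
  ]
}}

```text
time_s: 24.1
position: [0.6056, 0.0149, 0.0664]
orientation: [[-0.0, 1.0, 0.001], [1.0, 0.0, -0.0], [-0.0, 0.001, -1.0]]
wrist_force: [-2.1, 0.7, 5.3]
grip_width: 0.46
grasp_force: 61.5
```

{"fn": "play_rows", "kwargs": {
  "hand": [0, 1, 1, 1, 1, 1, 1, 1, 1, 1, 1, 1],
  "xyz": [
    [0, 0, 0],
    [0, 0, 0],
    [0, 0, 0],
    [0, 0, 0],
    [0, 0, 0],
    [0, 0, -0.3],
    [0, 0, -0.7],
    [0, 0, -0.9],
    [0, 0, -0.9],
    [0, 0, -0.7],
    [-0.1, -0.3, 0],
    [-0.25, -0.75, 0]
  ],
  "angular": [
    [0, 0, 0],
    [0, 0, 0],
    [0, 0, 0],
    [0, 0, 0],
    [0, 0, 0],
    [0, 0, 0],
    [0, 0, 0],
    [0, 0, 0],
    [0, 0, 0],
    [0, 0, 0],
    [0, 0, 0],
    [0, 0, 0]
  ]
}}

```text
time_s: 25.3
position: [0.5743, 0.0045, 0.1704]
orientation: [[-0.001, 1.0, 0.002], [1.0, 0.001, 0.0], [0.0, 0.002, -1.0]]
wrist_force: [-0.8, -0.0, -0.5]
grip_width: 0.998
grasp_force: 0.0
```

{"fn": "play_rows", "kwargs": {
  "hand": [1, 1, 1, 1, 1, 1, 1, 1],
  "xyz": [
    [-0.3, -0.9, 0],
    [-0.3, -0.9, 0],
    [-0.3, -0.9, 0],
    [-0.3, -0.9, 0],
    [-0.25, -0.75, 0],
    [-0.1, -0.25, 0],
    [0, 0, 0],
    [0, 0, 0]
  ],
  "angular": [
    [0, 0, 0],
    [0, 0, 0],
    [0, 0, 0],
    [0, 0, 0],
    [0, 0, 0],
    [0, 0, 0],
    [0, 0, 0],
    [0, 0, 0]
  ]
}}

```text
time_s: 26.1
position: [0.4362, -0.042, 0.1698]
orientation: [[-0.0, 1.0, 0.0], [1.0, 0.0, 0.0], [0.0, 0.0, -1.0]]
wrist_force: [-0.3, 1.1, 0.5]
grip_width: 0.997
grasp_force: 0.0
```

```bash
python3 - <<'E'
from h import *
X=cloud(env.capture('side'))
def m(q,zl,zh):
    P=X[(np.hypot(X[...,0]-q[0],X[...,1]-q[1])<.03)&(X[...,2]>zl)&(X[...,2]<zh)]
    return len(P),P.mean(0).round(4),P[:,2].max().round(4)
print('b',m((.605,.0145),.07,.12));print('g',m((.4362,-.042),.08,.11))
print(env.get_obs()['position'].round(4))
E
```

```text
b (378, array([0.6039, 0.0185, 0.0847]), np.float64(0.0947))
g (392, array([ 0.4348, -0.0399,  0.0904]), np.float64(0.0984))
[ 0.4365 -0.042   0.1698]
```

{"fn": "play_rows", "kwargs": {
  "hand": [1, 1, 1, 1, 1, 1, 1, -1, -1, -1, -1, -1],
  "xyz": [
    [0, 0, 0.5],
    [0, 0, 0.8],
    [0, 0, 0.8],
    [0, 0, 0.7],
    [0, 0, 0.4],
    [0, 0, 0.15],
    [0, 0, 0],
    [0, 0, 0],
    [0, 0, 0],
    [0, 0, 0],
    [0, 0, 0],
    [0, 0, 0]
  ],
  "angular": [
    [0, 0, 0],
    [0, 0, 0],
    [0, 0, 0],
    [0, 0, 0],
    [0, 0, 0],
    [0, 0, 0],
    [0, 0, 0],
    [0, 0, 0],
    [0, 0, 0],
    [0, 0, 0],
    [0, 0, 0],
    [0, 0, 0]
  ]
}}

```text
time_s: 27.35
position: [0.4362, -0.0423, 0.0709]
orientation: [[-0.001, 1.0, 0.001], [1.0, 0.001, -0.001], [-0.001, 0.001, -1.0]]
wrist_force: [-2.6, -0.4, 5.6]
grip_width: 0.558
grasp_force: 61.5
```

{"fn": "play_rows", "kwargs": {
  "hand": [-1, -1, -1, -1],
  "xyz": [
    [0, 0, 0],
    [0, 0, 0],
    [0, 0, 0],
    [0, 0, 0]
  ],
  "angular": [
    [0, 0, 0],
    [0, 0, 0],
    [0, 0, 0],
    [0, 0, 0]
  ]
}}

```text
time_s: 27.75
position: [0.4362, -0.0423, 0.0709]
orientation: [[-0.001, 1.0, 0.001], [1.0, 0.001, -0.001], [-0.001, 0.001, -1.0]]
wrist_force: [-4.0, 0.1, 5.3]
grip_width: 0.557
grasp_force: 61.5
```

{"fn": "play_rows", "kwargs": {
  "hand": [-1, -1, -1, -1, -1, -1, -1, -1, -1, -1, -1, -1],
  "xyz": [
    [0, 0, -0.3],
    [0, 0, -0.6],
    [0, 0, -0.8],
    [0, 0, -0.8],
    [0, 0, -0.7],
    [0.23, 0.3, -0.1],
    [0.63, 0.8, 0],
    [0.75, 0.95, 0],
    [0.75, 0.95, 0],
    [0.75, 0.95, 0],
    [0.75, 0.95, 0],
    [0.43, 0.59, 0]
  ],
  "angular": [
    [0, 0, 0],
    [0, 0, 0],
    [0, 0, 0],
    [0, 0, 0],
    [0, 0, 0],
    [0, 0, 0],
    [0, 0, 0],
    [0, 0, 0],
    [0, 0, 0],
    [0, 0, 0],
    [0, 0, 0],
    [0, 0, 0]
  ]
}}

```text
time_s: 28.95
position: [0.6018, 0.0893, 0.166]
orientation: [[-0.002, 1.0, -0.002], [1.0, 0.002, 0.001], [0.001, -0.002, -1.0]]
wrist_force: [0.4, 0.1, -3.6]
grip_width: 0.558
grasp_force: 62.7
```

{"fn": "play_rows", "kwargs": {
  "hand": [-1, -1, -1, -1],
  "xyz": [
    [0, 0, 0],
    [0, 0, 0],
    [0, 0, 0],
    [0, 0, 0]
  ],
  "angular": [
    [0, 0, 0],
    [0, 0, 0],
    [0, 0, 0],
    [0, 0, 0]
  ]
}}

```text
time_s: 29.35
position: [0.5999, 0.0862, 0.1683]
orientation: [[0.0, 1.0, -0.001], [1.0, -0.0, 0.0], [0.0, -0.001, -1.0]]
wrist_force: [0.5, 0.9, -2.1]
grip_width: 0.558
grasp_force: 62.9
```

{"fn": "play_rows", "kwargs": {
  "hand": [-1, -1, -1, -1, -1, -1, -1, -1, -1, -1, -1, -1],
  "xyz": [
    [0, 0, 0.4],
    [0, 0, 0.7],
    [0, 0, 0.7],
    [0, 0, 0.4],
    [0, 0, 0.3],
    [0, 0, 0.3],
    [0, 0, 0.25],
    [0, 0, 0.15],
    [0, 0, 0.1],
    [0, 0, 0.05],
    [0, 0, 0],
    [0, 0, 0]
  ],
  "angular": [
    [0, 0, 0],
    [0, 0, 0],
    [0, 0, 0],
    [0, 0, 0],
    [0, 0, 0],
    [0, 0, 0],
    [0, 0, 0],
    [0, 0, 0],
    [0, 0, 0],
    [0, 0, 0],
    [0, 0, 0],
    [0, 0, 0]
  ]
}}

```text
time_s: 30.55
position: [0.6009, 0.0867, 0.0685]
orientation: [[-0.0, 1.0, 0.001], [1.0, 0.0, 0.0], [0.0, 0.001, -1.0]]
wrist_force: [-0.0, 0.5, -3.4]
grip_width: 0.556
grasp_force: 62.9
```

{"fn": "play_rows", "kwargs": {
  "hand": [-1, -1, -1, -1, -1],
  "xyz": [
    [0, 0, 0.03],
    [0, 0, 0.03],
    [0, 0, 0.02],
    [0, 0, 0],
    [0, 0, 0]
  ],
  "angular": [
    [0, 0, 0],
    [0, 0, 0],
    [0, 0, 0],
    [0, 0, 0],
    [0, 0, 0]
  ]
}}

```text
time_s: 31.05
position: [0.6008, 0.0867, 0.0669]
orientation: [[-0.0, 1.0, 0.001], [1.0, 0.0, 0.0], [0.0, 0.001, -1.0]]
wrist_force: [-3.6, -0.8, 5.9]
grip_width: 0.557
grasp_force: 63.4
```

On the floor of the cup. I release, rise and pull back to check.

{"fn": "play_rows", "kwargs": {
  "hand": [0, 1, 1, 1, 1, 1, 1, 1, 1, 1, 1, 1],
  "xyz": [
    [0, 0, 0],
    [0, 0, 0],
    [0, 0, 0],
    [0, 0, 0],
    [0, 0, 0],
    [0, 0, -0.3],
    [0, 0, -0.7],
    [0, 0, -0.9],
    [0, 0, -0.9],
    [0, 0, -0.9],
    [0, -0.5, -0.5],
    [0, -0.9, 0]
  ],
  "angular": [
    [0, 0, 0],
    [0, 0, 0],
    [0, 0, 0],
    [0, 0, 0],
    [0, 0, 0],
    [0, 0, 0],
    [0, 0, 0],
    [0, 0, 0],
    [0, 0, 0],
    [0, 0, 0],
    [0, 0, 0],
    [0, 0, 0]
  ]
}}

```text
time_s: 32.25
position: [0.5608, 0.0866, 0.196]
orientation: [[-0.0, 1.0, 0.008], [1.0, 0.0, 0.0], [0.0, 0.008, -1.0]]
wrist_force: [0.2, -0.1, 1.2]
grip_width: 0.999
grasp_force: 0.0
```

{"fn": "play_rows", "kwargs": {
  "hand": [1, 1, 1, 1, 1, 1, 1, 1, 1],
  "xyz": [
    [0, -0.9, 0],
    [0, -0.9, 0],
    [0, -0.9, 0],
    [0, -0.9, 0],
    [0, -0.9, 0],
    [0, -0.9, 0],
    [0, -0.5, 0],
    [0, 0, 0],
    [0, 0, 0]
  ],
  "angular": [
    [0, 0, 0],
    [0, 0, 0],
    [0, 0, 0],
    [0, 0, 0],
    [0, 0, 0],
    [0, 0, 0],
    [0, 0, 0],
    [0, 0, 0],
    [0, 0, 0]
  ]
}}

```text
time_s: 33.15
position: [0.382, 0.0866, 0.1925]
orientation: [[-0.001, 1.0, 0.002], [1.0, 0.001, 0.0], [0.0, 0.002, -1.0]]
wrist_force: [-0.2, 0.0, 0.3]
grip_width: 1.0
grasp_force: 0.0
```

```bash
python3 - <<'E'
from h import *
c=env.capture('side');X=cloud(c);cv2.imwrite('pics/end.png',cv2.resize(c['img'][90:330,130:380],None,fx=2.4,fy=2.4))
def m(q,zl,zh):
    P=X[(np.hypot(X[...,0]-q[0],X[...,1]-q[1])<.03)&(X[...,2]>zl)&(X[...,2]<zh)]
    return len(P),P.mean(0).round(4),P[:,2].max().round(4)
for q in [(.613,-.130),(.609,-.058),(.605,.0145),(.601,.0863)]: print(m(q,.07,.12))
E
```

```text
(147, array([ 0.6124, -0.1266,  0.0837]), np.float64(0.0938))
(243, array([ 0.6082, -0.0542,  0.0843]), np.float64(0.0948))
(370, array([0.6037, 0.0182, 0.0849]), np.float64(0.0945))
(582, array([0.5998, 0.0895, 0.0845]), np.float64(0.0944))
```

View pics/end.png

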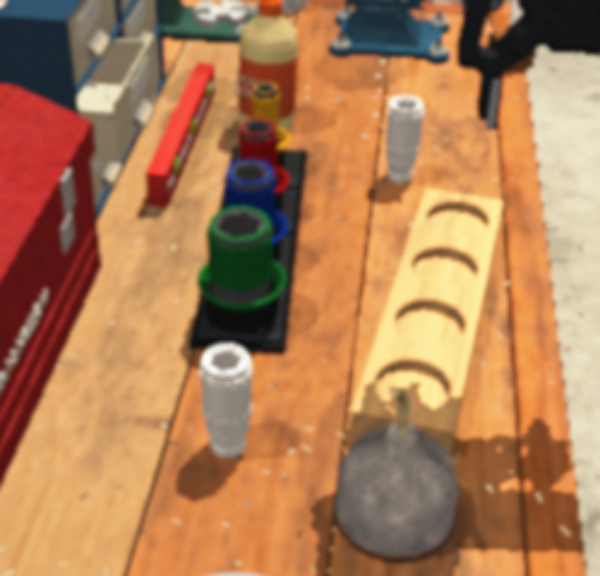

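All four sockets stand in their matching cups (green at 240,250, blue 250,185, red 258,140, yellow 265,100). The wooden block is empty, and the oil can and glue bottle are still standing.

```bash
python3 -c "
from workcell import env
print(env.close_job())"
```

```text
the job is handed in; nothing more can be done
None
```

All four sockets are standing mouth up on the floor of the cup of their own colour, the oil can and glue bottle are still standing in place, and the job was handed in at about 33 s; the hand-in returned no verdict.

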